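# Weigh out a charge of brass on a spring scale

### The job

Weigh out the brass for a casting: draw the red-handled lock pin straight out of the scale without forcing it and lay it on the bench clear of the pan. Then push the brass blanks along the trough, without lifting them, so that they drop into the pan one at a time, letting the pan settle after each, until its red pointer stands still inside the green band. Leave the other blanks in the trough, spill none, and do not disturb the other things on the bench.

Things in the scene. Friction and masses are not known exactly. Their poses are not given: they have to be found in the camera images.
- scale: batch scale fixed to the bench: green base 84 x 330 x 12 mm with a 68 mm square spring housing 59 mm high under the pan, a feed trough and a white index plate (y -89 to -63 mm, top 120 mm). Nothing on it is higher than 142 mm. Origin on the bench under the pan's centre; x points away from the lock pin's side (away from the robot), y from the pan along the trough, z up
- pan (a joint): how far the sprung pan has sunk, m: 0 empty, grows downwards, stop at 0.032. Spring about 106 N/m, well damped (settles in about 0.5 s): one blank sinks it by 4 to 6.3 mm. A red pointer on the pan's rim runs down the white index plate; its green band is 0.0175 to 0.0245
- pan_floor (a point): centre of the pan's inner floor, 95 mm above the bench when empty. The pan is an open round brass dish, 109 mm across the rim, 19 mm deep overall. While the lock pin is in, it cannot sink
- sleeve_mouth (a point): centre of the mouth of the lock pin's brass sleeve, in the scale's frame at x = -76 mm, y = 0, z = 38 mm. Bore 11 mm wide, 44 mm long, along the scale's x axis, in a block 26 x 26 mm across
- trough_lip (a point): middle of the trough's lip (floor surface, scale frame y = 22 mm, x = 0), the edge from which blanks drop into the pan 35 mm below
- trough_end (a point): middle of the trough's other end (floor surface, scale frame y = 238 mm, x = 0). The trough is a straight level aluminium channel on two posts: floor 130 mm above the bench, 28 mm wide inside, side rails 5 mm high, open at both ends; the blanks stand 7 mm proud of the rails
- band_middle (a point): middle of the 7 mm high green band on the index plate; the white side faces the scale's -x
- lock_pin: lock pin, 45 g: red round handle 17 mm thick, 34 mm long, origin at its middle; own x axis along the pin to the tip. Steel shaft 10 mm thick. At the start level in the sleeve, handle 20 mm outside the mouth, 37 mm above the bench. The pan's rim (92 to 111 mm high) overhangs to within 42 mm of the handle, so the gripper must lean back from the scale by 15 to 45 degrees to reach it
- pin_tip (a point): free end of the pin's shaft, 77 mm from its origin; at the start it lies under a collar on the pan's stem. The pin is free once drawn 60 mm along the scale's -x axis; a straight draw takes a few newtons; pulled askew or pushed sideways it binds (side loads over about 15 N force it)
- blank_1: round brass blank, 26 mm in diameter, 12 mm high, flat in the trough, origin at the centre of its underside; number 1 of 6 counted from the lip. Blanks look alike but weigh 43 to 68 g. They stand up to 5 mm apart; pushed from behind the last they close up and drop off the lip in turn, each about when its centre passes the lip
- blank_2: round brass blank, 26 mm in diameter, 12 mm high, flat in the trough, origin at the centre of its underside; number 2 of 6 counted from the lip. Blanks look alike but weigh 43 to 68 g. They stand up to 5 mm apart; pushed from behind the last they close up and drop off the lip in turn, each about when its centre passes the lip
- blank_3: round brass blank, 26 mm in diameter, 12 mm high, flat in the trough, origin at the centre of its underside; number 3 of 6 counted from the lip. Blanks look alike but weigh 43 to 68 g. They stand up to 5 mm apart; pushed from behind the last they close up and drop off the lip in turn, each about when its centre passes the lip
- blank_4: round brass blank, 26 mm in diameter, 12 mm high, flat in the trough, origin at the centre of its underside; number 4 of 6 counted from the lip. Blanks look alike but weigh 43 to 68 g. They stand up to 5 mm apart; pushed from behind the last they close up and drop off the lip in turn, each about when its centre passes the lip
- blank_5: round brass blank, 26 mm in diameter, 12 mm high, flat in the trough, origin at the centre of its underside; number 5 of 6 counted from the lip. Blanks look alike but weigh 43 to 68 g. They stand up to 5 mm apart; pushed from behind the last they close up and drop off the lip in turn, each about when its centre passes the lip
- blank_6: round brass blank, 26 mm in diameter, 12 mm high, flat in the trough, origin at the centre of its underside; number 6 of 6 counted from the lip. Blanks look alike but weigh 43 to 68 g. They stand up to 5 mm apart; pushed from behind the last they close up and drop off the lip in turn, each about when its centre passes the lip
- solder_tin: small round tin, 49 mm wide, 20 mm high, bystander; origin under its centre
- burr_block: wooden block with burrs, 52 x 67 x 98 mm, bystander behind the scale; origin under its centre
- loupe: folding loupe, 28 x 69 x 14 mm, bystander; origin under its centre
Mind the look-alikes: they are no part of the job. What is shaped like the blank_6 but blue is not meant.

How it is judged:
On the way, in this order (a step that is already met when the one before it is completed fails the run):
1. the lock pin is drawn right out of its sleeve before any blank goes over (x of pin_tip in the frame of scale below -0.078 m and height (world z) of each of blank_1, blank_2, blank_3, blank_4, blank_5, blank_6 above 0.126 m), for 0.1 s.
2. blank 1 is in the pan while the next one waits in the trough (height (world z) of blank_1 below 0.122 m and horizontal distance between blank_1 and pan_floor below 0.056 m and height (world z) of blank_2 above 0.126 m), for 0.5 s.
3. blank 2 is in the pan while the next one waits in the trough (height (world z) of blank_2 below 0.122 m and horizontal distance between blank_2 and pan_floor below 0.056 m and height (world z) of blank_3 above 0.126 m), for 0.5 s.
4. blank 3 is in the pan while the next one waits in the trough (height (world z) of blank_3 below 0.122 m and horizontal distance between blank_3 and pan_floor below 0.056 m and height (world z) of blank_4 above 0.126 m), for 0.5 s.
At the end, for the whole second after the job is handed in: The pan is at rest between 17.5 and 24.5 mm of sinking (pointer in the green band); the lock pin lies at rest on the bench (its origin lower than 20 mm) with its handle more than 110 mm from the pan's centre; every blank is either in the pan or still on the trough (value of joint pan between 0.0175 and 0.0245 m and velocity of joint pan between -0.004 and 0.004 m/s and height (world z) of lock_pin below 0.02 m and linear speed of lock_pin below 0.03 m/s and horizontal distance between lock_pin and pan_floor above 0.11 m and ((height (world z) of blank_1 below 0.122 m and horizontal distance between blank_1 and pan_floor below 0.056 m) or height (world z) of blank_1 above 0.126 m) and ((height (world z) of blank_2 below 0.122 m and horizontal distance between blank_2 and pan_floor below 0.056 m) or height (world z) of blank_2 above 0.126 m) and ((height (world z) of blank_3 below 0.122 m and horizontal distance between blank_3 and pan_floor below 0.056 m) or height (world z) of blank_3 above 0.126 m) and ((height (world z) of blank_4 below 0.122 m and horizontal distance between blank_4 and pan_floor below 0.056 m) or height (world z) of blank_4 above 0.126 m) and ((height (world z) of blank_5 below 0.122 m and horizontal distance between blank_5 and pan_floor below 0.056 m) or height (world z) of blank_5 above 0.126 m) and ((height (world z) of blank_6 below 0.122 m and horizontal distance between blank_6 and pan_floor below 0.056 m) or height (world z) of blank_6 above 0.126 m)); the robot touches nothing.
It fails at once if the pin is forced: more than 50 N in contact between it and the scale (contact force between lock_pin and scale above 50 N).
It fails at once if a blank is lifted out of the trough instead of pushed (height (world z) of any of blank_1, blank_2, blank_3, blank_4, blank_5, blank_6 above 0.15 m).
It fails at once if a blank lands beside the pan (height (world z) of any of blank_1, blank_2, blank_3, blank_4, blank_5, blank_6 below 0.045 m).
It fails at once if another thing on the bench is disturbed (distance of any of solder_tin, burr_block, loupe from where it was at the start of the episode above 0.03 m).
It also fails if it takes over 67 s, if anything falls off the work surface, if the arm or the gripper's body presses on something with over 40 N, if the wrist force passes 120 N, or if a joint passes its speed limit or range.

### The arm

A 7-joint arm with a two-finger parallel gripper is mounted at the origin on a cart in front of the work surface, level with it; the furniture and walls round the work are solid. World frame = base frame: x ahead of the robot, y to its left, z up, the work surface at z = 0. Lengths are in m, angles in rad, forces in N, time in s.
With the tool pointing down it reaches from about 0.425 to 0.925 m from the base axis. Payload 6.8 kg.
Tool frame: the origin (TCP) lies on the front face of the gripper's body, between the roots of the fingers; the fingertips stand 73 mm ahead of it and the grasp point (between the pads) lies 54 mm ahead of it; z points along the fingers, y is the direction in which the jaws open and shut (so a half turn about z gives the same grasp; the last joint's range is limited). The gripper opens to 85 mm and grips with 20 to 120 N. Pads are 22 mm wide; open, the fingers measure 114 mm over their backs; the gripper's body (76 mm by 85 mm) begins 54 mm behind the grasp point. The pads swing forward as they close: fully open they stand 13 mm farther back than shut.
Start: joints at [-0.108, 0.477, 0.022, 1.555, -0.011, 1.109, -0.083], TCP at [0.675, 0, 0.304] pointing down, gripper open.
Joint ranges: [-2.96, 2.96], [-0.34, 2.1], [-1.41, 1.46], [0.24, 2.44], [-1.37, 4.51], [0.17, 1.92], [-2.96, 2.96]. Speed limits (rad/s): [2.39, 2.39, 3.14, 3.14, 3.14, 3.14, 3.14].

### API

Orientations are given as a unit quaternion [w, x, y, z].
In Python, from station import get_obs, read_camera, hand_in, spot_in, cut_out, spot_point gives the robot as it stands. The module is installed in compiled form; this text tells all that it offers.
- The arm moves only by the tool move_arm, never from a script. Its arguments are lists of equal length, an entry for each row: "gripper": the opening, from 0 (shut) to 1 (fully open); "xyz": the shift along the tool's x, y, z in cm, a list of three; "twist": the turn about the tool's z in rad. A call has 1 to 5 rows; each row is the pose to reach, as a shift and turn from the pose commanded when the call began, along the tool's axes at that moment; what a row does not reach only later rows make up. A row lasts 1/12 s, in which the tool goes at most 41.7 mm and 7.16 degrees, less where a joint would pass 70% of its speed; a pose out of reach is approached as far as the arm can. A call with a gripper value outside its range is refused whole. The fingers move at their own pace and stop on an object; "squeeze" is the grip in N (left out, the last holds). Time passes only in rows, so rows that repeat a pose let the fingers close. It gives the time, the measured TCP pose, the force and the opening at its end, in the units of the state.
- get_obs(): the state, without advancing time (a new reading comes with each control period).
- read_camera(name): name is "scene" or "side" or "wrist"; returns a dict with "pixels" (384x512x3 uint8, red, green, blue), "fx", "fy", "cx", "cy" (pixels), "k1" (the pictures are not rectified: a ray, as slopes to the right and down, at radius r is drawn at 1 + k1 r^2 times it, then the intrinsics apply), "R" (3x3) and "t" (3): a world point X has camera coordinates R X + t. Camera axes: x right, y down, z forward; pixel columns grow to the right and rows downward; lengths in m; the calibration is good to about 2 mm. A picture is of the moment at which its call begins. There is no depth.
- hand_in(): hands the job in, once; it reports no verdict.
Trained networks look in the newest picture that a camera, given by its name, has taken for a name from the list of things; names that differ only in an ending like _2 or _b are one class to them, and where a whole thing is asked for, a point or a joint stands for the part that bears it (a point fixed in the world has none). Each returns a list of dicts, best first, with "p" (0 to 1); they miss things now and then, are a little off and sometimes report something else, mostly with a low value. They report only what shows in the picture. A call takes as long as a camera call. They do not tell look-alikes from the thing itself.
- spot_in(query, camera): "centre" ([x, y, z] in m, in world coordinates, good to about 4 mm: the middle of the surface that is visible of it).
- cut_out(query, camera): "pixels" (384x512 bool, what is visible of it).
- spot_point(query, camera): "centre" ([x, y, z] in m, in world coordinates, good to about 4 mm: a listed point, or the origin of a listed thing).
The state is a dict: "t": time; "q": joint angles; "joint_vel": joint speeds; "joint_torque": joint torques, N m; "eef_pos": TCP position; "tool_rot": TCP orientation; "contact_force": force on the tool from outside, world axes, zero at the start; "torque": the same for the moment, N m; "gripper_width": opening from 0.0 (shut) to 1.0 (fully open).
Only numpy, scipy, OpenCV 4.12 (cv2) and the standard library are available. Lean on these libraries where they do the work, as an engineer would, in place of code of your own. Each camera call takes 0.05 s, during which the arm holds its last target.

## Working session

There is one attempt and no reset: what is moved stays moved. The work goes in short steps, Python scripts to look and compute and a tool call to move; the robot and the scene stay as the last step left them, time stands still between calls to the robot, and variables do not carry over. Pictures are saved under pics/ and viewed, and the job is handed in when it is done.

Besides the shell and the picture viewer there is one more tool, called in YAML: its name, and indented under it one key for each argument. move_arm: Moves the arm, as the interface text tells. Its arguments: {"type":"object","properties":{"gripper":{"type":"array","items":{"type":"number"}},"xyz":{"type":"array","items":{"type":"array","items":{"type":"number"}}},"twist":{"type":"array","items":{"type":"number"}},"squeeze":{"type":"number"}},"required":["gripper","xyz","twist"]}

```bash
mkdir -p pics; cat > h.py <<'E'
import numpy as np, cv2
from station import *
def snap(c,fn):
    d=read_camera(c); cv2.imwrite('pics/'+fn,cv2.cvtColor(d['pixels'],cv2.COLOR_RGB2BGR)); return d
def proj(d,X):
    p=d['R']@np.array(X)+d['t']; s=p[:2]/p[2]; s=s*(1+d['k1']*(s@s)); return np.array([d['fx']*s[0]+d['cx'],d['fy']*s[1]+d['cy']])
E
python3 - <<'E'
from h import *
np.set_printoptions(precision=4,suppress=True)
o=get_obs();print(o['t'],o['eef_pos'],o['tool_rot'])
for c in ['scene','side']:
    d=snap(c,c+'0.png'); print(c, -d['R'].T@d['t'])
    for q in ['pan_floor','sleeve_mouth','trough_lip','trough_end','lock_pin','pin_tip','band_middle','blank_1','scale','solder_tin','loupe','burr_block']:
        print(q,[(np.round(r['centre'],4).tolist(),round(r['p'],2)) for r in spot_point(q,c)[:7]])
print(get_obs()['t'])
E
```

```text
0.0 [0.6745 0.     0.3029] [-0.0006  0.7071  0.7071 -0.0007]
scene [ 0.1139 -0.2686  0.7858]
pan_floor [([0.6388, -0.0524, 0.0959], 0.59)]
sleeve_mouth [([0.5633, -0.0627, 0.0383], 0.68)]
trough_lip [([0.6358, -0.0303, 0.1341], 0.76)]
trough_end [([0.5916, 0.1841, 0.1287], 0.64)]
lock_pin [([0.5435, -0.0694, 0.0356], 0.69)]
pin_tip []
band_middle [([0.6567, -0.1258, 0.0829], 0.96), ([0.6428, -0.0548, -0.0006], 0.35)]
blank_1 [([0.6093, 0.098, 0.1336], 0.64), ([0.606, 0.1295, 0.1335], 0.64), ([0.6208, 0.0461, 0.1318], 0.63), ([0.4688, 0.0481, -0.0025], 0.53), ([0.4944, 0.2247, 0.0004], 0.51), ([0.631, -0.0127, 0.131], 0.41), ([0.6124, 0.0697, 0.1297], 0.41)]
scale [([0.64, -0.0524, 0.0004], 0.72)]
solder_tin [([0.4392, 0.1525, -0.0032], 0.85)]
loupe [([0.5805, 0.3236, -0.002], 0.57)]
burr_block [([0.7415, 0.2531, 0.0031], 0.95)]
side [0.1248 0.7551 0.6162]
pan_floor [([0.6389, -0.0506, 0.0983], 0.64)]
sleeve_mouth []
trough_lip [([0.6313, -0.0329, 0.1311], 0.89)]
trough_end [([0.5921, 0.1815, 0.1295], 0.65)]
lock_pin [([0.5431, -0.0694, 0.0358], 0.67), ([0.6093, 0.1281, 0.1316], 0.21)]
pin_tip [([0.6189, 0.042, 0.1257], 0.31)]
band_middle [([0.6122, 0.0719, 0.1282], 0.75), ([0.6556, -0.1262, 0.0872], 0.68)]
blank_1 [([0.4732, 0.0513, 0.0004], 0.68), ([0.6106, 0.1289, 0.1333], 0.65), ([0.4961, 0.2277, 0.0028], 0.63), ([0.6281, -0.0134, 0.131], 0.59), ([0.6196, 0.0189, 0.1295], 0.55), ([0.6179, 0.0414, 0.1269], 0.55), ([0.6071, 0.102, 0.1319], 0.51)]
scale [([0.6347, -0.051, 0.0026], 0.93)]
solder_tin [([0.4373, 0.1529, 0.0019], 0.75)]
loupe []
burr_block [([0.7438, 0.2497, 0.0001], 0.76)]
1.3
```

View pics/scene0.png

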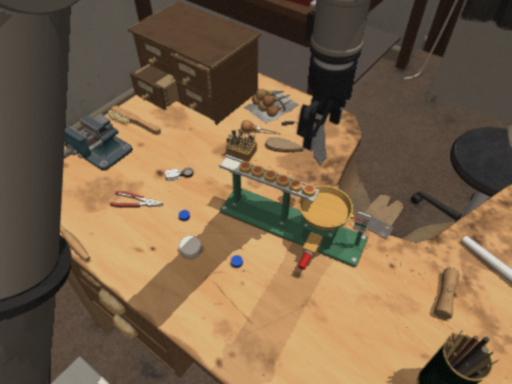

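View pics/side0.png

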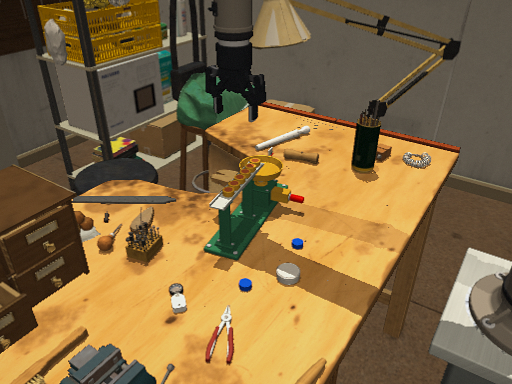

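```bash
python3 - <<'E'
import numpy as np
from scipy.optimize import minimize
# model pts scale frame vs obs
M=[((0,0),(.6388,-.0515)),((-.076,0),(.5633,-.0627)),((0,.022),(.634,-.0315)),((0,.238),(.5919,.1828)),((-.096,0),(.5433,-.0694)),((0,0),(.6375,-.0518))]
A=np.array([m[0] for m in M]);B=np.array([m[1] for m in M])
a=A-A.mean(0);b=B-B.mean(0)
th=np.arctan2((a[:,0]*b[:,1]-a[:,1]*b[:,0]).sum(),(a*b).sum())
R=np.array([[np.cos(th),-np.sin(th)],[np.sin(th),np.cos(th)]])
t=B.mean(0)-R@A.mean(0)
print(np.degrees(th),th,t);print((A@R.T+t-B)*1000)
E
```

```text
10.89761490440743 0.19019926069631676 [ 0.63780874 -0.05114899]
[[-0.99126008  0.35101228]
 [-0.12072042 -2.81713474]
 [-0.35046053  1.95427711]
 [ 0.9137532  -0.24094086]
 [ 0.23994791  0.10177393]
 [ 0.30873992  0.65101228]]
```

The scene picture shows the scale with the red handle at (304,262), the pan at (327,207) and six blanks between (243,168) and (310,190). The blue look-alikes are on the bench. The side picture agrees. Next I'll check the wrist view and gripper geometry.

```bash
python3 - <<'E'
from h import *
from scipy.spatial.transform import Rotation as Ro
np.set_printoptions(precision=4,suppress=True)
o=get_obs();w,x,y,z=o['tool_rot'];T=Ro.from_quat([x,y,z,w]).as_matrix()
d=snap('wrist','w0.png'); C=-d['R'].T@d['t']
print(T,'cam in tool',T.T@(C-o['eef_pos']),'axis',T.T@d['R'][2], d['fx'])
for q in ['lock_pin','sleeve_mouth','trough_lip','trough_end','pan_floor','blank_1']:
    print(q,[(np.round(r['centre'],4).tolist(),round(r['p'],2)) for r in spot_point(q,'wrist')[:8]])
a=cv2.imread('pics/scene0.png')[60:170,270:370];b=cv2.imread('pics/side0.png')[40:130,180:290]
cv2.imwrite('pics/grip.png',np.hstack([cv2.resize(a,(400,440)),cv2.resize(b,(400,440))]))
E
```

```text
[[ 0.0001  1.      0.    ]
 [ 1.     -0.0001  0.    ]
 [ 0.      0.     -1.    ]] cam in tool [ 0.0707 -0.     -0.071 ] axis [-0.2829  0.0003  0.9592] 292.71774757182897
lock_pin [([0.5414, -0.0693, 0.0386], 0.57)]
sleeve_mouth [([0.562, -0.0664, 0.0367], 0.75), ([0.6032, 0.1257, 0.1274], 0.53)]
trough_lip [([0.6305, -0.0325, 0.127], 0.58)]
trough_end []
pan_floor []
blank_1 [([0.6039, 0.1224, 0.1329], 0.96), ([0.6162, 0.072, 0.1258], 0.75), ([0.6164, 0.0403, 0.1337], 0.69), ([0.6113, 0.0999, 0.1287], 0.63), ([0.619, 0.0178, 0.1239], 0.62), ([0.4747, 0.052, 0.0032], 0.56), ([0.6289, -0.0157, 0.1313], 0.55)]
```

View pics/w0.png

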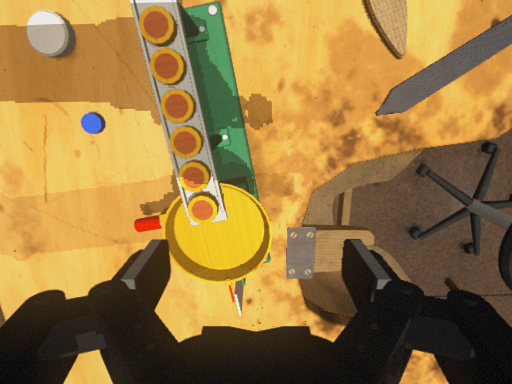

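View pics/grip.png

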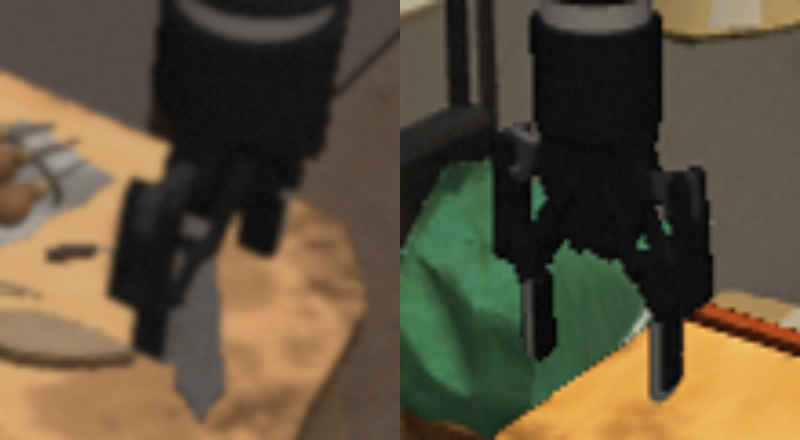

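move_arm:
  gripper: [1,1,1,1,1]
  xyz:
    - [-1.4,-2.8,0]
    - [-2.8,-5.6,0]
    - [-4.3,-8.4,0]
    - [-5.7,-11.2,0]
    - [-7.1,-14.1,0]
  twist: [-0.12,-0.24,-0.36,-0.48,-0.6]
  squeeze: 20

```text
t: 2.07
eef_pos: [0.5328, -0.0716, 0.3039]
tool_rot: [0.0, 0.464, 0.886, -0.0]
contact_force: [0.9, -0.5, 0.8]
gripper_width: 1.003
```

move_arm:
  gripper: [1,1,1,1,1]
  xyz:
    - [0,0,2]
    - [0,0,4]
    - [0,0,6]
    - [0,0,8]
    - [0,0,9]
  twist: [-0.12,-0.24,-0.36,-0.48,-0.6]

```text
t: 2.48
eef_pos: [0.533, -0.071, 0.2119]
tool_rot: [-0.001, 0.181, 0.983, -0.0]
contact_force: [-0.2, 0.2, -0.4]
gripper_width: 0.997
```

move_arm:
  gripper: [1,1,1,1,1]
  xyz:
    - [0,0,0]
    - [0,0,0]
    - [0,0,0]
    - [0,0,0]
    - [0,0,0]
  twist: [-0.12,-0.24,-0.36,-0.48,-0.56]

```text
t: 2.9
eef_pos: [0.5341, -0.0711, 0.214]
tool_rot: [0.0, -0.097, 0.995, -0.0]
contact_force: [-0.0, 0.1, -0.1]
gripper_width: 1.003
```

```bash
cat >> h.py <<'E'
from scipy.spatial.transform import Rotation as Ro
np.set_printoptions(precision=4,suppress=True)
def tool():
    o=get_obs();w,x,y,z=o['tool_rot'];return np.array(o['eef_pos']),Ro.from_quat([x,y,z,w]).as_matrix(),o
TH=np.radians(10.9);S=np.array([[np.cos(TH),-np.sin(TH)],[np.sin(TH),np.cos(TH)]]);O=np.array([.638,-.0512])
def sc(p): return np.r_[S.T@(np.array(p)[:2]-O),p[2]]
def wd(p): return np.r_[S@np.array(p[:2])+O,p[2]]
E
python3 - <<'E'
from h import *
d=snap('wrist','w1.png')
p,T,o=tool();print(o['t'],p,T,'scale',sc(p),o['contact_force'],np.degrees(np.arctan2(T[1,0],T[0,0])))
for q in ['lock_pin','sleeve_mouth','pan_floor']:
    print(q,[(sc(r['centre']),round(r['p'],2)) for r in spot_point(q,'wrist')[:8]])
for P in [(-.096,0,.0375),(-.113,0,.0375),(-.079,0,.0375),(-.076,0,.038),(-.096,.0085,.0375),(-.096,-.0085,.0375)]: print(P,proj(d,wd(P)))
im=cv2.imread('pics/w1.png')
hsv=cv2.cvtColor(im,cv2.COLOR_BGR2HSV);m=((hsv[...,0]<6)|(hsv[...,0]>174))&(hsv[...,1]>170)&(hsv[...,2]>90)
ys,xs=np.nonzero(m);print(len(xs));print(cv2.minAreaRect(np.c_[xs,ys].astype(np.float32)))
E
```

```text
2.95 [ 0.5341 -0.0712  0.214 ] [[-0.9805 -0.1964  0.0003]
 [-0.1964  0.9805 -0.0001]
 [-0.0002 -0.0001 -1.    ]] scale [-0.1058 -0.      0.214 ] [ 0.4886 -0.22    0.1561] -168.67079624771173
lock_pin [(array([-0.0999,  0.004 ,  0.0397]), 0.91)]
sleeve_mouth [(array([-0.076 , -0.0025,  0.0384]), 0.8), (array([-0.101 ,  0.0038,  0.0385]), 0.41)]
pan_floor [(array([0.    , 0.0028, 0.0957]), 0.62)]
(-0.096, 0, 0.0375) [256.6456 200.2251]
(-0.113, 0, 0.0375) [256.7711 181.7213]
(-0.079, 0, 0.0375) [256.5244 218.0527]
(-0.076, 0, 0.038) [256.5042 221.3402]
(-0.096, 0.0085, 0.0375) [266.2012 200.2785]
(-0.096, -0.0085, 0.0375) [247.0899 200.1709]
601
((255.5, 200.5), (37.0, 17.0), 90.0)
```

View pics/w1.png

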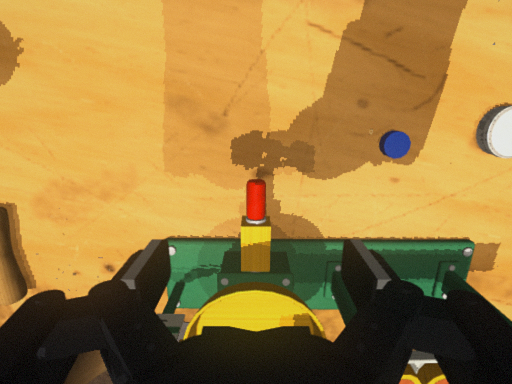

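The red handle spans rows 182–219 at column 255.5, and my model predicts 256.6, so it agrees within 1 mm. The tool can only be twisted, so a vertical gripper on the handle's outer end keeps about 13 mm of clearance from the rim.

move_arm:
  gripper: [1,1,1,1,1]
  xyz:
    - [0.4,-0.05,2]
    - [0.4,-0.05,5]
    - [0.4,-0.05,8]
    - [0.4,-0.05,10]
    - [0.4,-0.05,11.4]
  twist: [0,0,0,0,0]

```text
t: 3.52
eef_pos: [0.5292, -0.0722, 0.0978]
tool_rot: [-0.001, -0.093, 0.996, 0.0]
contact_force: [0.1, -0.1, -0.1]
gripper_width: 1.002
```

```bash
python3 - <<'E'
from h import *
d=snap('wrist','w2.png');snap('side','s2.png')
p,T,o=tool();print(o['t'],p,'scale',sc(p),o['contact_force'])
a=cv2.imread('pics/w2.png');b=cv2.imread('pics/s2.png')[100:260,190:350]
cv2.imwrite('pics/c2.png',np.hstack([cv2.resize(a,(400,300)),cv2.resize(b,(300,300))]))
E
```

```text
3.6167 [ 0.5287 -0.072   0.0977] scale [-0.1113  0.0002  0.0977] [-0.0499 -0.3376  0.3231]
```

View pics/c2.png

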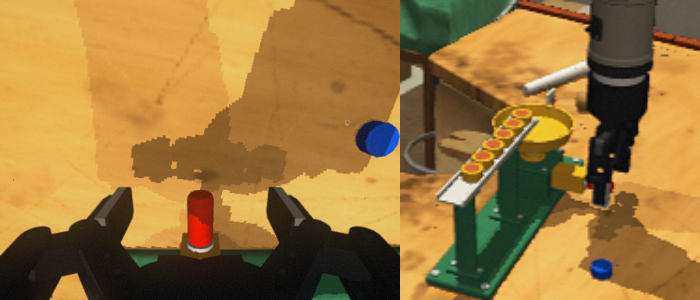

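The handle sits at column 200, midway between the fingertips at 131 and 268, so it is centred and clear of the pan. Closing now.

move_arm:
  gripper: [0.6,0.4,0.25,0.15,0.1]
  xyz:
    - [0,0,0]
    - [0,0,0]
    - [0,0,0]
    - [0,0,0]
    - [0,0,0]
  twist: [0,0,0,0,0]
  squeeze: 20

```text
t: 4.03
eef_pos: [0.5307, -0.0723, 0.1008]
tool_rot: [0.001, -0.094, 0.996, -0.0]
contact_force: [-0.0, -0.2, 0.0]
gripper_width: 0.3
```

move_arm:
  gripper: [0.1,0.1,0.1,0.1,0.1]
  xyz:
    - [0,0,0]
    - [0,0,0]
    - [0,0,0]
    - [0,0,0]
    - [0,0,0]
  twist: [0,0,0,0,0]

```text
t: 4.45
eef_pos: [0.5305, -0.0723, 0.1002]
tool_rot: [0.0, -0.094, 0.996, -0.0]
contact_force: [-0.5, -0.2, 4.5]
gripper_width: 0.183
```

move_arm:
  gripper: [0.1,0.1,0.1,0.1,0.1]
  xyz:
    - [0.1,0,0]
    - [0.3,0,0]
    - [0.5,0,0]
    - [0.8,0,0]
    - [1.1,0,0]
  twist: [0,0,0,0,0]

```text
t: 4.87
eef_pos: [0.5193, -0.0743, 0.0999]
tool_rot: [0.0, -0.094, 0.996, 0.0]
contact_force: [3.0, 0.9, 0.9]
gripper_width: 0.184
```

```bash
python3 - <<'E'
from h import *
d=snap('wrist','w3.png')
p,T,o=tool();print(o['t'],p,'scale',sc(p),o['contact_force'],o['torque'],o['gripper_width'])
E
```

```text
4.9167 [ 0.5186 -0.0745  0.0998] scale [-0.1216 -0.0003  0.0998] [1.827  1.2332 3.5744] [ 0.1725 -0.6048  0.0006] 0.19108718234357594
```

View pics/w3.png

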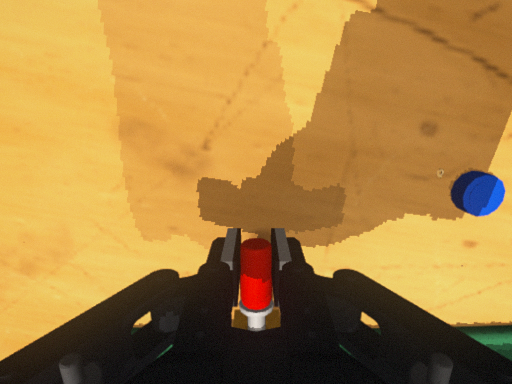

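The handle at (257,272) is held between the pads, and shaft shows at (256,320), so the pin is following. The side force is about 1 N. I'll continue the straight draw.

move_arm:
  gripper: [0.1,0.1,0.1,0.1,0.1]
  xyz:
    - [0.5,0,0]
    - [1,0,0]
    - [1.5,0,0]
    - [2,0,0]
    - [2.5,0,0]
  twist: [0,0,0,0,0]

```text
t: 5.33
eef_pos: [0.4934, -0.0793, 0.0996]
tool_rot: [-0.001, -0.094, 0.996, 0.0]
contact_force: [0.0, 0.6, -0.3]
gripper_width: 0.185
```

move_arm:
  gripper: [0.1,0.1,0.1,0.1,0.1]
  xyz:
    - [0.5,0,0]
    - [1,0,0]
    - [1.5,0,0]
    - [2,0,0]
    - [2.5,0,0]
  twist: [0,0,0,0,0]

```text
t: 5.75
eef_pos: [0.4696, -0.0838, 0.0999]
tool_rot: [-0.0, -0.094, 0.996, 0.0]
contact_force: [0.6, -0.4, 0.1]
gripper_width: 0.193
```

move_arm:
  gripper: [0.1,0.1,0.1,0.1,0.1]
  xyz:
    - [0.5,0,0]
    - [1,0,0]
    - [1.5,0,0]
    - [2,0,0]
    - [2,0,0]
  twist: [0,0,0,0,0]

```text
t: 6.17
eef_pos: [0.4493, -0.0878, 0.0998]
tool_rot: [-0.001, -0.094, 0.996, -0.0]
contact_force: [0.5, 0.5, -0.9]
gripper_width: 0.186
```

```bash
python3 - <<'E'
from h import *
d=snap('wrist','w4.png');snap('scene','s4.png')
p,T,o=tool();print(o['t'],p,'scale',sc(p),o['contact_force'],o['torque'],o['gripper_width'])
a=cv2.imread('pics/w4.png');b=cv2.imread('pics/s4.png')[140:290,220:370]
cv2.imwrite('pics/c4.png',np.hstack([cv2.resize(a,(400,300)),cv2.resize(b,(400,300))]))
for c in ['wrist','scene']:print([(sc(r['centre']),r['p']) for q in ('lock_pin','pin_tip') for r in spot_point(q,c)])
E
```

```text
6.2667 [ 0.4505 -0.0875  0.0999] scale [-0.1909 -0.0002  0.0999] [-0.4175  0.4983 -0.8946] [ 0.0277  0.0046 -0.0437] 0.18761610026291273
[(array([-0.1829,  0.0018,  0.0341]), 0.78)]
[(array([-0.1777, -0.002 ,  0.038 ]), 0.41)]
```

View pics/c4.png

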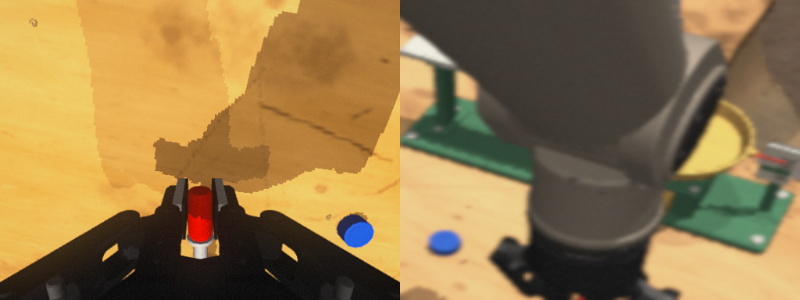

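move_arm:
  gripper: [0.1,0.1,0.1,0.1,0.1]
  xyz:
    - [0,0,0.6]
    - [0,0,1.2]
    - [0,0,1.8]
    - [0,0,2.2]
    - [0,0,2.4]
  twist: [0,0,0,0,0]

```text
t: 6.88
eef_pos: [0.4501, -0.0874, 0.0749]
tool_rot: [-0.001, -0.094, 0.996, 0.0]
contact_force: [0.1, -1.1, -1.0]
gripper_width: 0.185
```

move_arm:
  gripper: [0.2,0.22,0.25,0.3,0.4]
  xyz:
    - [0,0,0]
    - [0,0,0]
    - [0,0,0]
    - [0,0,0]
    - [0,0,0]
  twist: [0,0,0,0,0]

```text
t: 7.3
eef_pos: [0.4508, -0.0875, 0.0761]
tool_rot: [0.0, -0.094, 0.996, -0.0]
contact_force: [0.6, 0.3, 0.8]
gripper_width: 0.396
```

move_arm:
  gripper: [0.45,0.5,0.55,0.6,0.6]
  xyz:
    - [0,0,0]
    - [0,0,0]
    - [0,0,0]
    - [0,0,0]
    - [0,0,0]
  twist: [0,0,0,0,0]

```text
t: 7.72
eef_pos: [0.4506, -0.0875, 0.0759]
tool_rot: [0.0, -0.094, 0.996, 0.0]
contact_force: [0.0, 1.0, 0.2]
gripper_width: 0.598
```

```bash
python3 - <<'E'
from h import *
d=snap('wrist','w5.png')
p,T,o=tool();print(o['t'],p,'scale',sc(p),o['contact_force'],o['gripper_width'])
print([(sc(r['centre']),r['p']) for q in ('lock_pin','pin_tip') for r in spot_point(q,'wrist')])
E
```

```text
7.7667 [ 0.4506 -0.0875  0.0759] scale [-0.1908 -0.0002  0.0759] [-0.0376 -1.192   0.7413] 0.6016304148401018
[(array([-0.1831, -0.004 ,  0.0126]), 0.86)]
```

View pics/w5.png

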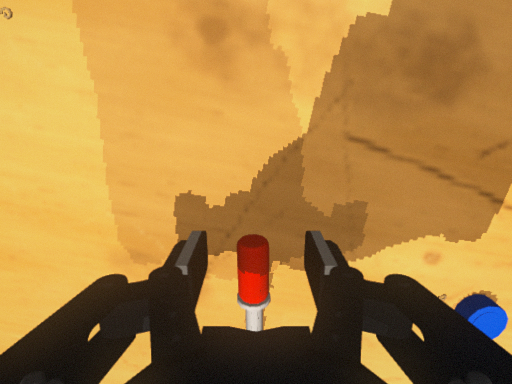

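The pin lies flat on the bench at (253,270), free of the opened fingers. Next I'll lift, shut the gripper and go behind blank 6.

move_arm:
  gripper: [0.6,0.6,0.6,0.6,0.4]
  xyz:
    - [0,0,-3]
    - [0,0,-7]
    - [0,0,-11]
    - [0,0,-15]
    - [0,0,-18.4]
  twist: [0,0,0,0,0]

```text
t: 8.28
eef_pos: [0.4506, -0.0873, 0.2626]
tool_rot: [0.001, -0.095, 0.996, -0.0]
contact_force: [1.0, 0.1, -0.8]
gripper_width: 0.471
```

```bash
python3 - <<'E'
from h import *
d=snap('wrist','w6.png');snap('side','s6.png')
p,T,o=tool();print(o['t'],p,'scale',sc(p),np.degrees(np.arctan2(T[1,0],T[0,0])))
print([(sc(r['centre']),r['p']) for q in ('lock_pin','pin_tip') for r in spot_point(q,'wrist')])
for c in ['side']:
  for q in ['blank_1','trough_end','trough_lip','lock_pin']: print(q,[(sc(r['centre']),round(r['p'],2)) for r in spot_point(q,c)])
a=cv2.imread('pics/w6.png');b=cv2.imread('pics/s6.png')[130:280,190:340]
cv2.imwrite('pics/c6.png',np.hstack([cv2.resize(a,(400,300)),cv2.resize(b,(400,400))[:300]]))
E
```

```text
8.3833 [ 0.4534 -0.0877  0.2654] scale [-0.1881 -0.0009  0.2654] -169.18419493209038
[(array([-0.1796,  0.0013,  0.0109]), 0.89), (array([-0.1028,  0.0006,  0.006 ]), 0.55)]
blank_1 [(array([-0.0836,  0.3004,  0.0024]), 0.7), (array([0.0002, 0.0412, 0.1297]), 0.6), (array([-0.1405,  0.1267, -0.0022]), 0.57), (array([0.0041, 0.183 , 0.135 ]), 0.51), (array([-0.003,  0.156,  0.132]), 0.45), (array([-0.0009,  0.1264,  0.1303]), 0.43), (array([-0.0055,  0.0736,  0.1345]), 0.38)]
trough_end [(array([0.0002, 0.2392, 0.1313]), 0.74), (array([-0.0021,  0.1532,  0.1314]), 0.7)]
trough_lip [(array([-0.0017,  0.018 ,  0.1304]), 0.82), (array([-0.1018, -0.0027,  0.0043]), 0.38)]
lock_pin [(array([0.0025, 0.0969, 0.126 ]), 0.71), (array([-0.179 , -0.0017,  0.0095]), 0.68)]
```

View pics/c6.png

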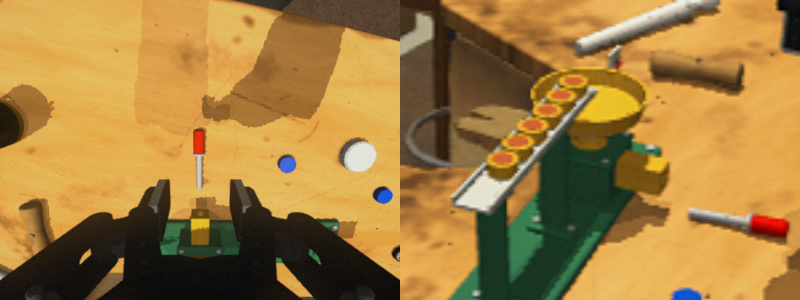

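The pin lies on the bench with its handle at about (200,141) in the wrist view. All six blanks are still in the trough.

move_arm:
  gripper: [0,0,0,0,0]
  xyz:
    - [-2.4,3,0]
    - [-4.8,6,0]
    - [-7.2,9,0]
    - [-9.6,12,0]
    - [-12,15,0]
  twist: [0,0,0,0,0]

```text
t: 9.1
eef_pos: [0.5404, 0.084, 0.2585]
tool_rot: [-0.001, -0.094, 0.996, -0.0]
contact_force: [2.2, -1.4, 0.3]
gripper_width: 0.005
```

move_arm:
  gripper: [0,0,0,0,0]
  xyz:
    - [-2.3,2.5,0]
    - [-4.6,5,0]
    - [-7,7.6,0]
    - [-7,7.6,1]
    - [-7,7.6,2]
  twist: [0,0,0,0,0]

```text
t: 9.52
eef_pos: [0.5947, 0.1729, 0.2382]
tool_rot: [-0.001, -0.096, 0.995, 0.001]
contact_force: [0.0, -0.4, -0.9]
gripper_width: -0.002
```

```bash
python3 - <<'E'
from h import *
d=snap('wrist','w7.png');snap('side','s7.png')
p,T,o=tool();print(o['t'],p,'scale',sc(p),np.degrees(np.arctan2(T[1,0],T[0,0])),o['gripper_width'])
for P in [(0,.183,.142),(0,.196,.142),(0,.238,.13)]: print(proj(d,wd(P)))
print([(sc(r['centre']),round(r['p'],2)) for q in ('blank_1','trough_end') for r in spot_point(q,'wrist')])
a=cv2.imread('pics/w7.png');b=cv2.imread('pics/s7.png')[100:250,190:340]
cv2.imwrite('pics/c7.png',np.hstack([cv2.resize(a,(400,300)),cv2.resize(b,(400,400))[:300]]))
E
```

```text
9.6167 [0.593  0.169  0.2364] scale [-0.0025  0.2247  0.2364] -169.1600614032642 -0.0006840790034746187
[183.7219 225.96  ]
[204.6743 226.0671]
[271.6233 219.066 ]
[(array([-0.0012,  0.1246,  0.1282]), 0.94), (array([-0.006 ,  0.068 ,  0.1281]), 0.87), (array([-0.002 ,  0.0931,  0.1308]), 0.87), (array([-0.0007,  0.18  ,  0.1289]), 0.79), (array([-0.141 ,  0.1294,  0.003 ]), 0.75), (array([-0.0881,  0.2976, -0.0018]), 0.75), (array([0.0017, 0.1508, 0.1256]), 0.61), (array([-0.005 ,  0.2389,  0.129 ]), 0.77)]
```

View pics/c7.png

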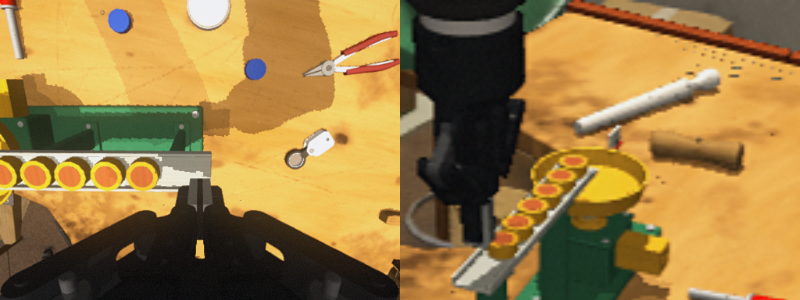

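Blank 6 shows at (142,175) in the wrist half, which matches the prediction. The closed fingertips at (200,185) are about 2 cm behind it. Lowering the tips to just above the rails.

move_arm:
  gripper: [0,0,0,0,0]
  xyz:
    - [0,0,0.8]
    - [0,0,1.6]
    - [0,0,2.2]
    - [0,0,2.5]
    - [0,0,2.5]
  twist: [0,0,0,0,0]

```text
t: 10.13
eef_pos: [0.5942, 0.1698, 0.2139]
tool_rot: [-0.001, -0.094, 0.996, -0.0]
contact_force: [-0.5, -0.8, -0.5]
gripper_width: 0.003
```

```bash
cat > st.py <<'E'
from h import *
import sys
n=sys.argv[1]
d=snap('wrist','w%s.png'%n);snap('side','s%s.png'%n)
p,T,o=tool();print(o['t'],'scale',sc(p),o['contact_force'])
print('bl',sorted([(round(float(sc(r['centre'])[1]),3),round(float(sc(r['centre'])[2]),3),round(r['p'],2)) for r in spot_point('blank_1','wrist') if r['centre'][2]>.06]))
a=cv2.imread('pics/w%s.png'%n);b=cv2.imread('pics/s%s.png'%n)[140:240,200:300]
cv2.imwrite('pics/c%s.png'%n,np.hstack([cv2.resize(a,(400,300)),cv2.resize(b,(400,400))[:300]]))
E
python3 st.py 8
```

```text
10.2333 scale [-0.0006  0.2256  0.2149] [0.3453 0.1513 0.1053]
bl [(0.096, 0.13, 0.58), (0.125, 0.128, 0.6), (0.155, 0.126, 0.73), (0.18, 0.131, 0.86)]
```

View pics/c8.png

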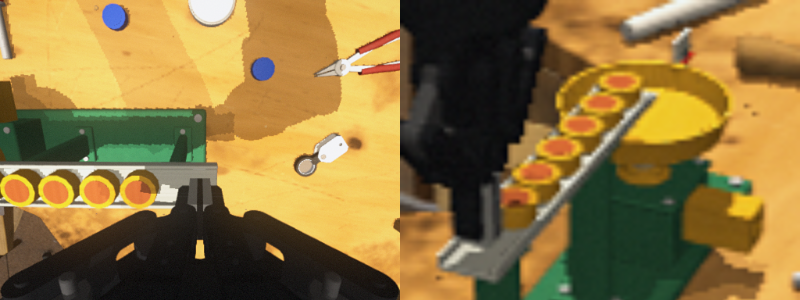

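move_arm:
  gripper: [0,0,0,0,0]
  xyz:
    - [0,0,0.3]
    - [0,-0.5,0.3]
    - [0,-1.0,0.3]
    - [0,-1.5,0.3]
    - [0,-2.0,0.3]
  twist: [0,0,0,0,0]

```text
t: 10.7
eef_pos: [0.5987, 0.1497, 0.212]
tool_rot: [0.0, -0.094, 0.996, -0.0]
contact_force: [0.4, -0.5, 0.8]
gripper_width: -0.0
```

move_arm:
  gripper: [0,0,0,0,0]
  xyz:
    - [0,-0.4,0]
    - [0,-0.8,0]
    - [0,-1.2,0]
    - [0,-1.6,0]
    - [0,-1.6,0]
  twist: [0,0,0,0,0]

```text
t: 11.12
eef_pos: [0.6017, 0.1341, 0.2119]
tool_rot: [0.0, -0.094, 0.996, -0.0]
contact_force: [0.3, 0.1, -0.3]
gripper_width: 0.004
```

```bash
python3 st.py 9
```

```text
11.2167 scale [-0.0007  0.1893  0.2119] [-0.6856 -0.2807 -0.1084]
bl [(0.066, 0.129, 0.65), (0.092, 0.127, 0.57), (0.116, 0.132, 0.64), (0.143, 0.125, 0.85), (0.166, 0.13, 0.68)]
```

View pics/c9.png

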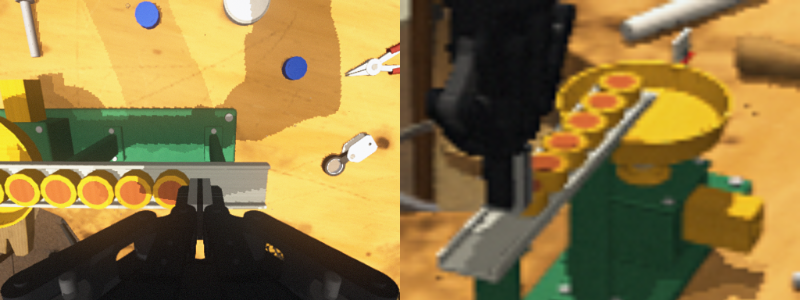

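The fingers are in contact with blank 6 at (172,188) and the row has almost closed up. I'm advancing toward the first drop.

move_arm:
  gripper: [0,0,0,0,0]
  xyz:
    - [0,-0.25,0]
    - [0,-0.5,0]
    - [0,-0.75,0]
    - [0,-1.0,0]
    - [0,-1.2,0]
  twist: [0,0,0,0,0]

```text
t: 11.68
eef_pos: [0.6038, 0.123, 0.2119]
tool_rot: [0.0, -0.094, 0.996, 0.0]
contact_force: [-0.1, 1.9, -0.1]
gripper_width: -0.001
```

```bash
python3 st.py 10; python3 - <<'E'
from h import *
d=snap('scene','sc10.png')
for z in (.12,.0868,): print(proj(d,wd((0,-.076,z))))
E
```

```text
11.7833 scale [-0.0006  0.177   0.2119] [-0.2433  1.0934 -0.5703]
bl [(0.031, 0.129, 0.91), (0.055, 0.126, 0.66), (0.082, 0.134, 0.63), (0.107, 0.129, 0.85), (0.13, 0.126, 0.75), (0.157, 0.131, 0.81)]
[362.9445 214.3826]
[359.7392 224.4918]
```

View pics/c10.png

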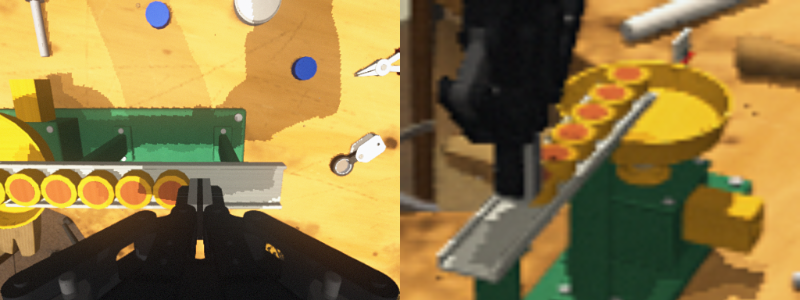

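View pics/sc10.png

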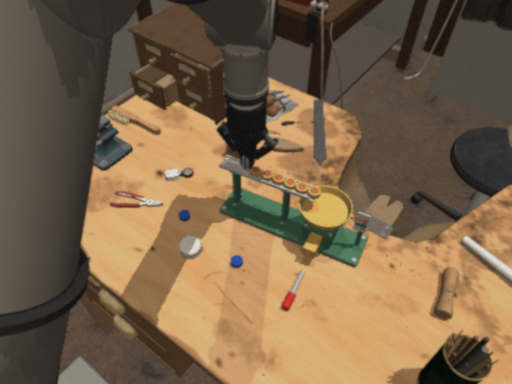

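Blank 1 is about 6 mm from tipping, and the scene camera shows both pan and plate without occlusion. Continuing in small steps.

```bash
cat > st.py <<'E'
from h import *
import sys
n=sys.argv[1]
ds=snap('scene','x%s.png'%n); 
p,T,o=tool();print(o['t'],'scale',sc(p),o['contact_force'])
f=lambda c:sorted([(round(float(sc(r['centre'])[1]),3),round(float(sc(r['centre'])[2]),3),round(r['p'],2)) for r in spot_point('blank_1',c) if r['centre'][2]>.06])
print('scene',f('scene'))
if len(sys.argv)>2:
  snap('wrist','w%s.png'%n); print('wrist',f('wrist'))
b=cv2.imread('pics/x%s.png'%n)[140:260,230:390]
cv2.imwrite('pics/c%s.png'%n,cv2.resize(b,(800,600),interpolation=cv2.INTER_CUBIC))
E
```

move_arm:
  gripper: [0,0,0,0,0]
  xyz:
    - [0,-0.15,0]
    - [0,-0.3,0]
    - [0,-0.4,0]
    - [0,-0.5,0]
    - [0,-0.5,0]
  twist: [0,0,0,0,0]

```text
t: 12.3
eef_pos: [0.6047, 0.118, 0.2119]
tool_rot: [0.0, -0.094, 0.996, 0.0]
contact_force: [-1.2, 2.4, -0.3]
gripper_width: -0.002
```

```bash
python3 st.py 11 w
```

```text
12.35 scale [-0.0007  0.1725  0.2119] [ 0.537   2.0983 -0.1825]
scene [(0.026, 0.133, 0.55), (0.049, 0.135, 0.45), (0.076, 0.134, 0.48), (0.102, 0.128, 0.42), (0.128, 0.135, 0.6), (0.15, 0.133, 0.69)]
wrist [(0.025, 0.13, 0.74), (0.052, 0.128, 0.65), (0.072, 0.13, 0.61), (0.101, 0.13, 0.65), (0.128, 0.125, 0.76), (0.153, 0.13, 0.98)]
```

View pics/c11.png

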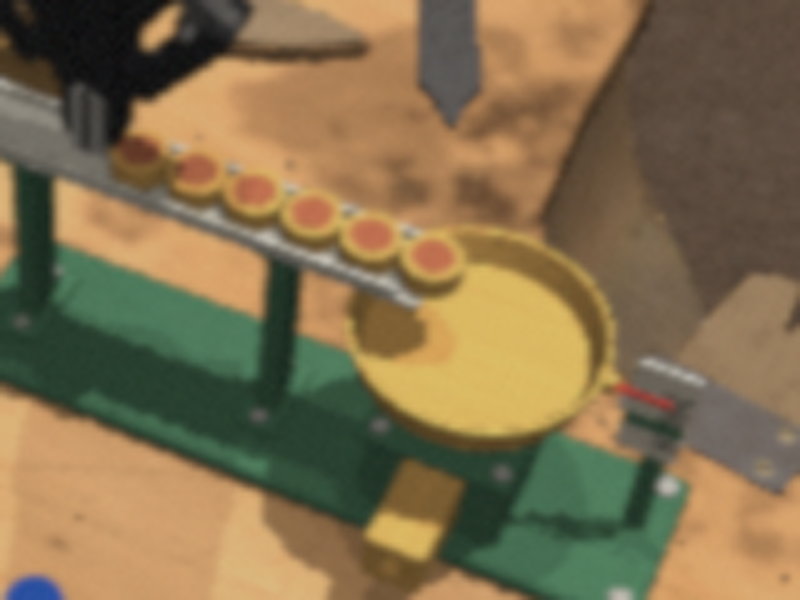

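All six blanks are in contact, with blank 1 at (435,262) overhanging the lip. The red pointer at (645,397) is above the green band at (650,420). One more small push.

move_arm:
  gripper: [0,0,0,0,0]
  xyz:
    - [0,-0.1,0]
    - [0,-0.2,0]
    - [0,-0.3,0]
    - [0,-0.4,0]
    - [0,-0.4,0]
  twist: [0,0,0,0,0]

```text
t: 12.92
eef_pos: [0.6055, 0.1139, 0.2119]
tool_rot: [0.0, -0.094, 0.996, -0.0]
contact_force: [-0.2, 1.7, -0.7]
gripper_width: 0.0
```

move_arm:
  gripper: [0,0,0,0,0]
  xyz:
    - [0,0,0]
    - [0,0,0]
    - [0,0,0]
    - [0,0,0]
    - [0,0,0]
  twist: [0,0,0,0,0]

```text
t: 13.33
eef_pos: [0.6055, 0.114, 0.2119]
tool_rot: [-0.0, -0.094, 0.996, -0.0]
contact_force: [-1.1, 1.3, 0.8]
gripper_width: 0.003
```

```bash
python3 st.py 12
```

```text
13.3833 scale [-0.0007  0.1684  0.2119] [-0.2519  0.2674  1.0258]
scene [(0.019, 0.132, 0.66), (0.043, 0.131, 0.54), (0.071, 0.134, 0.58), (0.095, 0.126, 0.64), (0.121, 0.131, 0.53), (0.149, 0.134, 0.61)]
```

View pics/c12.png

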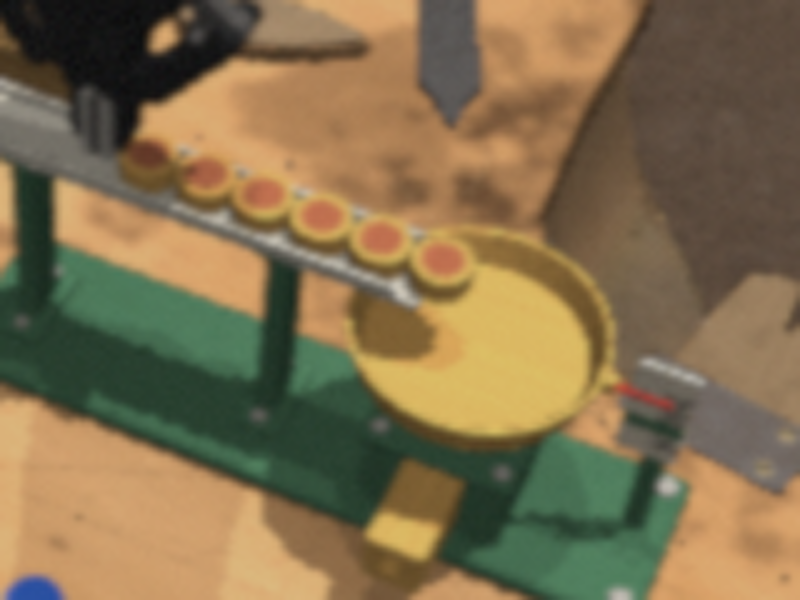

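Blank 1 at (443,265) is on the edge of tipping, so I'll nudge again.

move_arm:
  gripper: [0,0,0,0,0]
  xyz:
    - [0,-0.1,0]
    - [0,-0.2,0]
    - [0,-0.3,0]
    - [0,-0.3,0]
    - [0,-0.3,0]
  twist: [0,0,0,0,0]

```text
t: 13.85
eef_pos: [0.6061, 0.1112, 0.2119]
tool_rot: [0.0, -0.094, 0.996, -0.0]
contact_force: [0.2, 1.1, -0.1]
gripper_width: -0.003
```

```bash
python3 st.py 13
```

```text
13.9 scale [-0.0006  0.1655  0.2119] [ 0.4859  0.6939 -0.0596]
scene [(0.01, 0.11, 0.5), (0.043, 0.13, 0.49), (0.07, 0.134, 0.66), (0.093, 0.128, 0.42), (0.12, 0.132, 0.42), (0.147, 0.134, 0.59)]
```

View pics/c13.png

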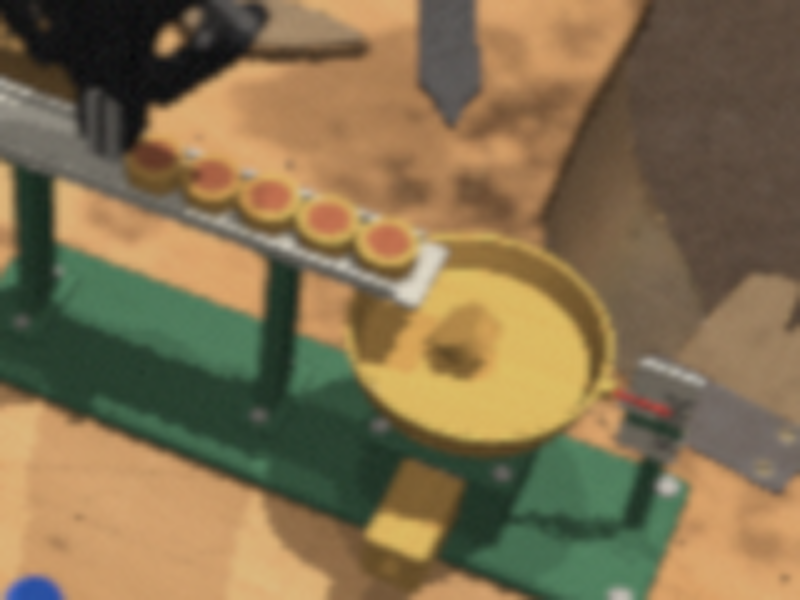

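Blank 1 is in the pan at about (463,340), and blank 2 at (387,243) still waits. I'll settle and read the pointer.

move_arm:
  gripper: [0,0,0,0,0]
  xyz:
    - [0,0,0]
    - [0,0,0]
    - [0,0,0]
    - [0,0,0]
    - [0,0,0]
  twist: [0,0,0,0,0]

```text
t: 14.37
eef_pos: [0.606, 0.1112, 0.2119]
tool_rot: [0.0, -0.094, 0.996, -0.0]
contact_force: [-0.6, 0.4, -0.6]
gripper_width: -0.001
```

move_arm:
  gripper: [0,0,0,0,0]
  xyz:
    - [0,0,0]
    - [0,-0.4,0]
    - [0,-0.8,0]
    - [0,-1.2,0]
    - [0,-1.6,0]
  twist: [0,0,0,0,0]

```text
t: 14.78
eef_pos: [0.6091, 0.095, 0.2119]
tool_rot: [0.0, -0.094, 0.996, -0.0]
contact_force: [-0.6, 1.6, 0.4]
gripper_width: 0.006
```

```bash
cat >> st.py <<'E'
z=cv2.imread('pics/x%s.png'%n)[195:240,345:385]
cv2.imwrite('pics/p%s.png'%n,cv2.resize(z,(533,600),interpolation=cv2.INTER_NEAREST))
E
python3 st.py 14 w; python3 - <<'E'
from h import *
ims=[cv2.resize(cv2.imread('pics/x%s.png'%n)[195:240,345:385],(400,450),interpolation=cv2.INTER_NEAREST) for n in (12,14)]
cv2.imwrite('pics/pp.png',np.hstack(ims))
E
```

```text
14.8333 scale [-0.0007  0.1478  0.2119] [-1.2512  1.9513  0.3411]
scene [(-0.004, 0.105, 0.61), (0.025, 0.131, 0.46), (0.051, 0.134, 0.55), (0.103, 0.135, 0.64), (0.129, 0.135, 0.44)]
wrist [(-0.002, 0.102, 0.93), (0.027, 0.13, 0.96), (0.046, 0.132, 0.64), (0.077, 0.128, 0.96), (0.103, 0.126, 0.93), (0.126, 0.132, 0.56)]
```

View pics/pp.png

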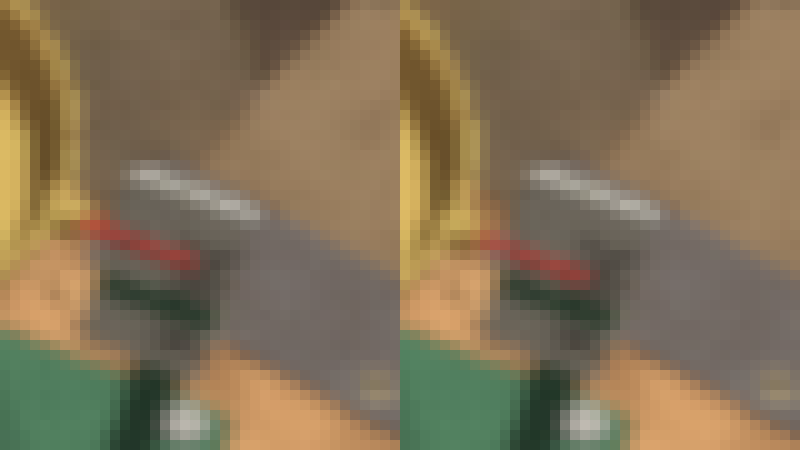

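View pics/c14.png

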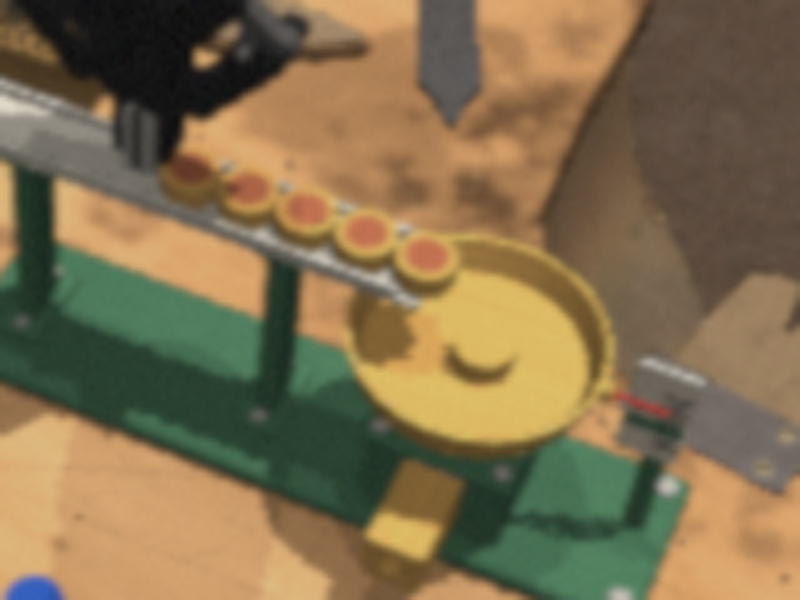

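Blank 1 (about (480,355)) sank the pan roughly 4 mm. Blank 2 at (427,257) is next.

move_arm:
  gripper: [0,0,0,0,0]
  xyz:
    - [0,-0.2,0]
    - [0,-0.4,0]
    - [0,-0.5,0]
    - [0,-0.6,0]
    - [0,-0.7,0]
  twist: [0,0,0,0,0]

```text
t: 15.4
eef_pos: [0.6103, 0.0889, 0.2119]
tool_rot: [-0.0, -0.095, 0.996, 0.0]
contact_force: [-1.0, 1.7, -0.3]
gripper_width: 0.001
```

```bash
python3 st.py 15
```

```text
15.45 scale [-0.0007  0.1425  0.2119] [-0.4699  2.1588 -1.029 ]
scene [(0.0, 0.105, 0.5), (0.019, 0.127, 0.54), (0.046, 0.132, 0.52), (0.07, 0.126, 0.51), (0.097, 0.132, 0.66), (0.122, 0.133, 0.66)]
```

View pics/c15.png

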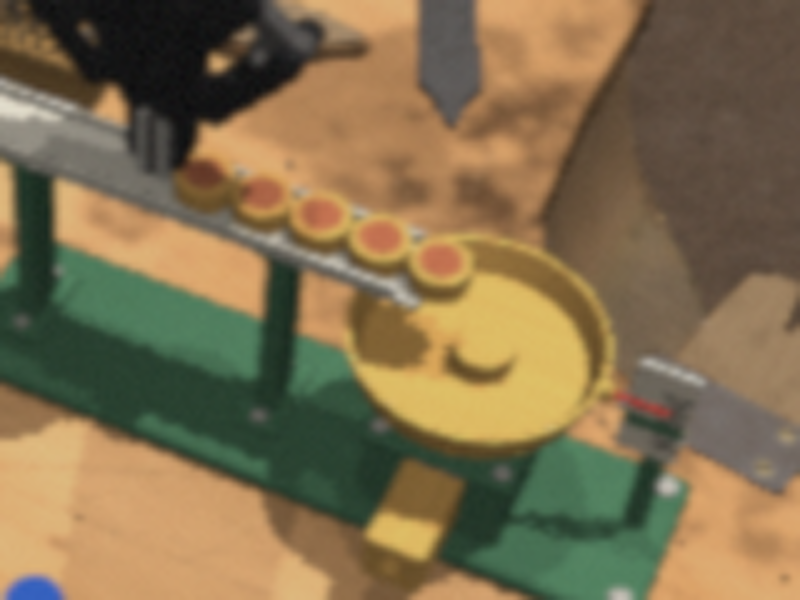

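Blank 2 at (441,263) is about to tip. Pushing 3–4 mm more, then settling.

move_arm:
  gripper: [0,0,0,0,0]
  xyz:
    - [0,-0.1,0]
    - [0,-0.2,0]
    - [0,-0.3,0]
    - [0,-0.4,0]
    - [0,-0.4,0]
  twist: [0,0,0,0,0]

```text
t: 15.92
eef_pos: [0.6112, 0.0843, 0.2119]
tool_rot: [0.0, -0.094, 0.996, -0.0]
contact_force: [-0.3, 1.4, -0.7]
gripper_width: 0.0
```

move_arm:
  gripper: [0,0,0,0,0]
  xyz:
    - [0,0,0]
    - [0,0,0]
    - [0,0,0]
    - [0,0,0]
    - [0,0,0]
  twist: [0,0,0,0,0]

```text
t: 16.33
eef_pos: [0.6111, 0.0845, 0.2119]
tool_rot: [0.0, -0.094, 0.996, -0.0]
contact_force: [-0.1, 0.2, 0.4]
gripper_width: -0.002
```

```bash
python3 st.py 16
```

```text
16.3833 scale [-0.0007  0.1384  0.2119] [0.439  0.0819 0.2046]
scene [(-0.004, 0.1, 0.41), (0.028, 0.084, 0.46), (0.04, 0.132, 0.72), (0.066, 0.128, 0.55), (0.095, 0.131, 0.45), (0.119, 0.131, 0.65)]
```

View pics/c16.png

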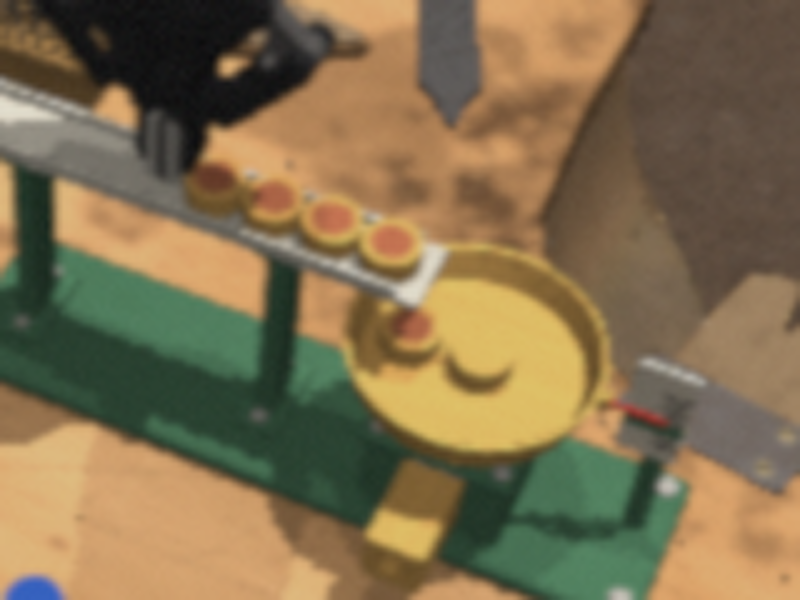

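Blank 2 is in the pan at (411,333) and blank 3 at (390,243) waits. The pointer nears the top of the band. Continuing with blank 3.

move_arm:
  gripper: [0,0,0,0,0]
  xyz:
    - [0,-0.3,0]
    - [0,-0.7,0]
    - [0,-1.1,0]
    - [0,-1.5,0]
    - [0,-1.8,0]
  twist: [0,0,0,0,0]

```text
t: 16.85
eef_pos: [0.6147, 0.0664, 0.2119]
tool_rot: [0.0, -0.094, 0.996, -0.0]
contact_force: [0.0, 2.0, -0.1]
gripper_width: 0.0
```

```bash
python3 st.py 17
```

```text
16.9 scale [-0.0007  0.1191  0.2119] [0.3007 1.2811 0.8801]
scene [(-0.007, 0.098, 0.65), (0.025, 0.132, 0.58), (0.029, 0.085, 0.42), (0.043, 0.126, 0.67), (0.073, 0.131, 0.65), (0.1, 0.13, 0.58)]
```

move_arm:
  gripper: [0,0,0,0,0]
  xyz:
    - [0,-0.15,0]
    - [0,-0.3,0]
    - [0,-0.4,0]
    - [0,-0.5,0]
    - [0,-0.5,0]
  twist: [0,0,0,0,0]

```text
t: 17.37
eef_pos: [0.6155, 0.0621, 0.2119]
tool_rot: [0.0, -0.094, 0.996, -0.0]
contact_force: [-1.1, 0.5, 0.3]
gripper_width: 0.001
```

```bash
python3 st.py 18
```

```text
17.4167 scale [-0.0007  0.1156  0.2119] [ 0.1832  0.962  -0.2684]
scene [(-0.005, 0.097, 0.69), (0.019, 0.131, 0.49), (0.027, 0.083, 0.55), (0.042, 0.13, 0.55), (0.07, 0.133, 0.71), (0.093, 0.134, 0.54)]
```

View pics/c18.png

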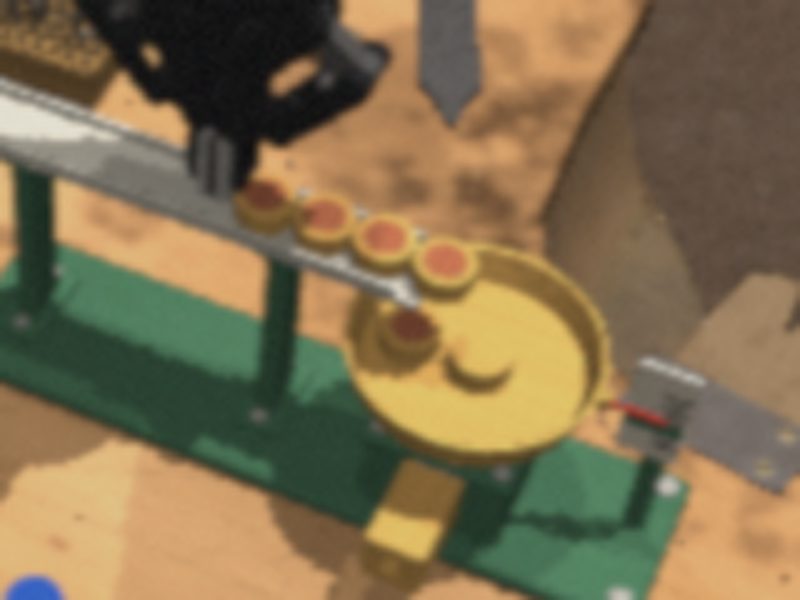

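Blank 3 at (446,265) is about to tip. One more nudge and a settle.

move_arm:
  gripper: [0,0,0,0,0]
  xyz:
    - [0,-0.1,0]
    - [0,-0.2,0]
    - [0,-0.3,0]
    - [0,-0.3,0]
    - [0,-0.3,0]
  twist: [0,0,0,0,0]

```text
t: 17.88
eef_pos: [0.6161, 0.0589, 0.2119]
tool_rot: [0.0, -0.094, 0.996, -0.0]
contact_force: [0.1, 0.5, 0.3]
gripper_width: 0.001
```

move_arm:
  gripper: [0,0,0,0,0]
  xyz:
    - [0,0,0]
    - [0,0,0]
    - [0,0,0]
    - [0,0,0]
    - [0,0,0]
  twist: [0,0,0,0,0]

```text
t: 18.3
eef_pos: [0.616, 0.0591, 0.2119]
tool_rot: [-0.0, -0.094, 0.996, -0.0]
contact_force: [-0.2, -0.2, 0.5]
gripper_width: -0.002
```

move_arm:
  gripper: [0,0,0,0,0]
  xyz:
    - [0,0,0]
    - [0,0,0]
    - [0,0,0]
    - [0,0,0]
    - [0,0,0]
  twist: [0,0,0,0,0]

```text
t: 18.72
eef_pos: [0.616, 0.0593, 0.2119]
tool_rot: [-0.0, -0.094, 0.996, 0.0]
contact_force: [0.7, 0.0, 0.4]
gripper_width: -0.003
```

```bash
python3 st.py 19; python3 - <<'E'
from h import *
ims=[cv2.resize(cv2.imread('pics/x%s.png'%n)[195:240,350:375],(200,360),interpolation=cv2.INTER_NEAREST) for n in (12,14,17,19)]
cv2.imwrite('pics/pp2.png',np.hstack(ims))
for n in (11,12,14,15,17,18,19):
    im=cv2.imread('pics/x%s.png'%n).astype(float); s=[]
    w=np.clip(im[...,2]-np.maximum(im[...,1],im[...,0])-40,0,None); w[:,:355]=0;w[:,365:]=0;w[:205]=0;w[:]=w
    w[232:]=0
    r=[(w[:,c]*np.arange(384)).sum()/max(w[:,c].sum(),1e-9) for c in range(356,364)]
    print(n,np.round(r,2))
E
```

```text
18.7667 scale [-0.0007  0.1126  0.2119] [ 0.5419 -0.2875  0.913 ]
scene [(-0.005, 0.091, 0.41), (0.001, 0.105, 0.51), (0.027, 0.081, 0.43), (0.042, 0.123, 0.72), (0.066, 0.132, 0.52), (0.092, 0.132, 0.64)]
11 [217.82 218.31 218.69 219.13 219.43 219.81 220.2  220.39]
12 [217.82 218.32 218.67 219.19 219.42 219.82 220.2  220.39]
14 [219.64 220.18 220.42 220.82 221.24 221.48 221.79 222.  ]
15 [219.66 220.19 220.42 220.83 221.24 221.48 221.8  222.  ]
17 [221.54 221.96 222.33 222.61 223.22 223.44 223.84   0.  ]
18 [221.54 221.93 222.34 222.61 223.21 223.43 223.85   0.  ]
19 [223.22 223.78 224.16 224.47 224.97 225.08 225.     0.  ]
```

View pics/c19.png

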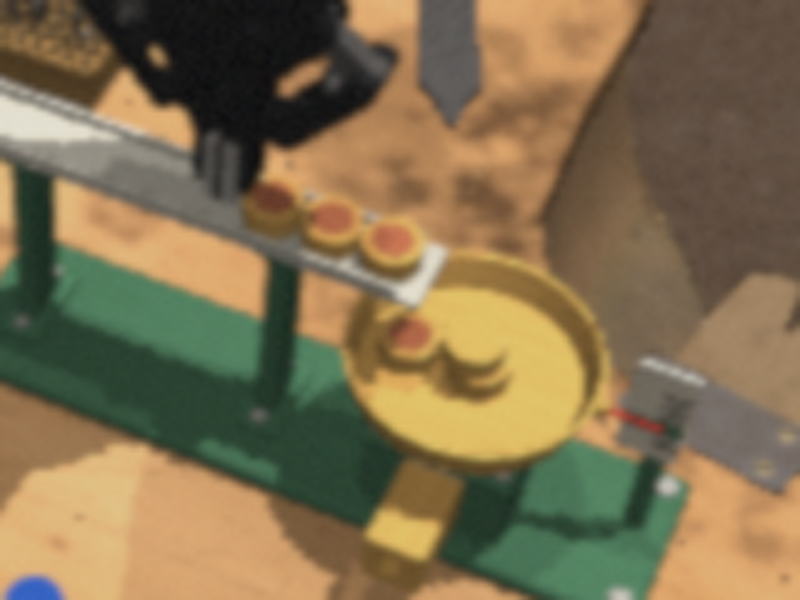

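View pics/pp2.png

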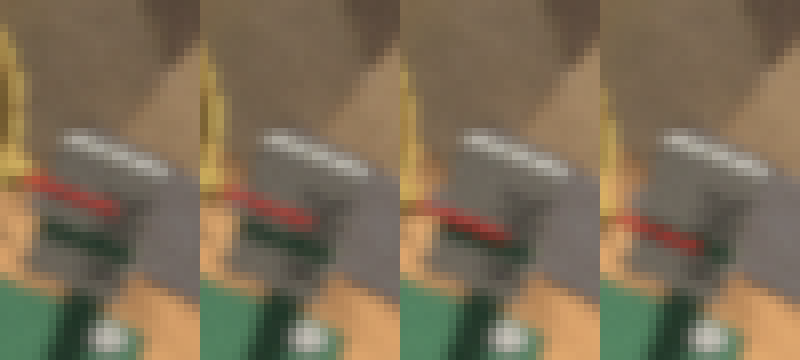

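```bash
python3 - <<'E'
from h import *
d=read_camera('scene')
# pointer along scale y from rim to plate; fixed-column row shift per mm
for x in (-.01,0,.003):
  def row(s,col):
    ys=np.linspace(-.05,-.09,41); P=np.array([proj(d,wd((x,y,.108-s))) for y in ys]); return np.interp(col,P[:,0],P[:,1])
  k=[(row(.02,c)-row(0,c))/20 for c in (356,358,361)]
  print(x,k,[round(v,1) for v in np.array([223.22-217.82,224.16-218.69,225.08-219.81])/k], 'row0@358',row(0,358))
# band centre row in plate
print('band mid -x face',proj(d,wd((-.002,-.076,.087))))
E
```

```text
-0.01 [np.float64(0.3346729827368847), np.float64(0.3351752978641528), np.float64(0.3359297175559462)] [np.float64(16.1), np.float64(16.3), np.float64(15.7)] row0@358 220.92908006348142
0 [np.float64(0.33549872597945407), np.float64(0.33600159086085457), np.float64(0.3367568353455823)] [np.float64(16.1), np.float64(16.3), np.float64(15.6)] row0@358 216.7304483855323
0.003 [np.float64(0.3357346489878609), np.float64(0.33623766392466053), np.float64(0.336993133607821)] [np.float64(16.1), np.float64(16.3), np.float64(15.6)] row0@358 215.48371697103585
band mid -x face [359.455  225.1523]
```

Three blanks sink the pan about 16.1 mm, which is below 17.5. The fourth will bring it to roughly 20–22.4 mm, inside the band. The pan holds three and blank 4 waits at (393,243). Pushing blank 4.

move_arm:
  gripper: [0,0,0,0,0]
  xyz:
    - [0,-0.3,0]
    - [0,-0.7,0]
    - [0,-1.1,0]
    - [0,-1.5,0]
    - [0,-1.8,0]
  twist: [0,0,0,0,0]

```text
t: 19.28
eef_pos: [0.6195, 0.0408, 0.2119]
tool_rot: [0.0, -0.094, 0.996, -0.0]
contact_force: [-0.5, 1.1, -0.4]
gripper_width: -0.0
```

move_arm:
  gripper: [0,0,0,0,0]
  xyz:
    - [0,-0.15,0]
    - [0,-0.3,0]
    - [0,-0.4,0]
    - [0,-0.5,0]
    - [0,-0.5,0]
  twist: [0,0,0,0,0]

```text
t: 19.7
eef_pos: [0.6203, 0.0365, 0.2119]
tool_rot: [-0.0, -0.094, 0.996, -0.0]
contact_force: [-0.4, 0.7, 0.3]
gripper_width: 0.004
```

```bash
python3 st.py 20
```

```text
19.75 scale [-0.0008  0.0895  0.2119] [0.7952 0.7004 0.126 ]
scene [(-0.006, 0.095, 0.44), (0.002, 0.106, 0.41), (0.017, 0.127, 0.43), (0.027, 0.081, 0.66), (0.042, 0.132, 0.68), (0.068, 0.133, 0.63)]
```

View pics/c20.png

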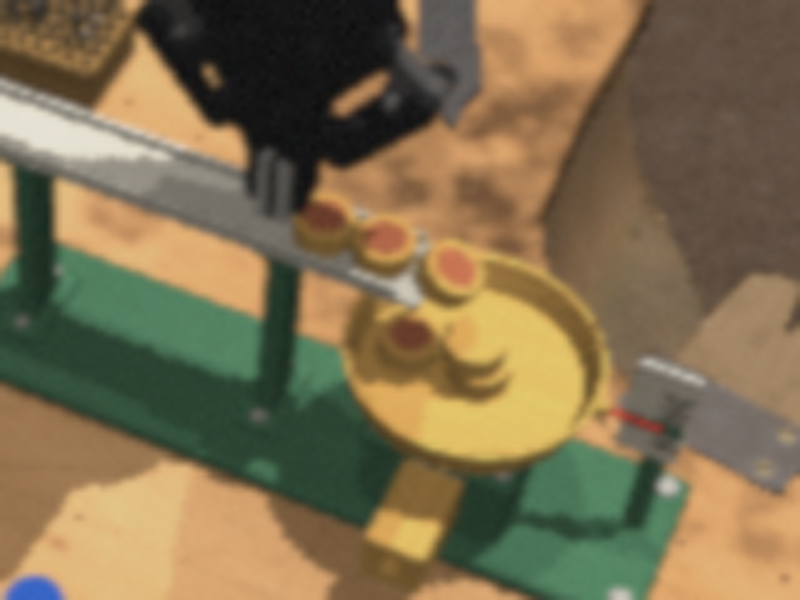

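Blank 4 at (454,268) is tipping right now, so I hold still.

move_arm:
  gripper: [0,0,0,0,0]
  xyz:
    - [0,0,0]
    - [0,0,0]
    - [0,0,0]
    - [0,0,0]
    - [0,0,0]
  twist: [0,0,0,0,0]

```text
t: 20.22
eef_pos: [0.6203, 0.0366, 0.2119]
tool_rot: [-0.0, -0.094, 0.996, -0.0]
contact_force: [0.8, 0.5, 0.5]
gripper_width: 0.001
```

move_arm:
  gripper: [0,0,0,0,0]
  xyz:
    - [0,0,0]
    - [0,0,0]
    - [0,0,0]
    - [0,0,0]
    - [0,0,0]
  twist: [0,0,0,0,0]

```text
t: 20.63
eef_pos: [0.6203, 0.0366, 0.2119]
tool_rot: [0.0, -0.094, 0.996, -0.0]
contact_force: [-0.6, 0.2, 0.3]
gripper_width: -0.001
```

```bash
python3 st.py 21
```

```text
20.6833 scale [-0.0008  0.0896  0.2119] [ 0.372   0.0146 -0.2057]
scene [(-0.003, 0.09, 0.46), (-0.002, 0.103, 0.6), (0.024, 0.075, 0.38), (0.029, 0.084, 0.59), (0.043, 0.132, 0.65), (0.069, 0.134, 0.69)]
```

View pics/c21.png

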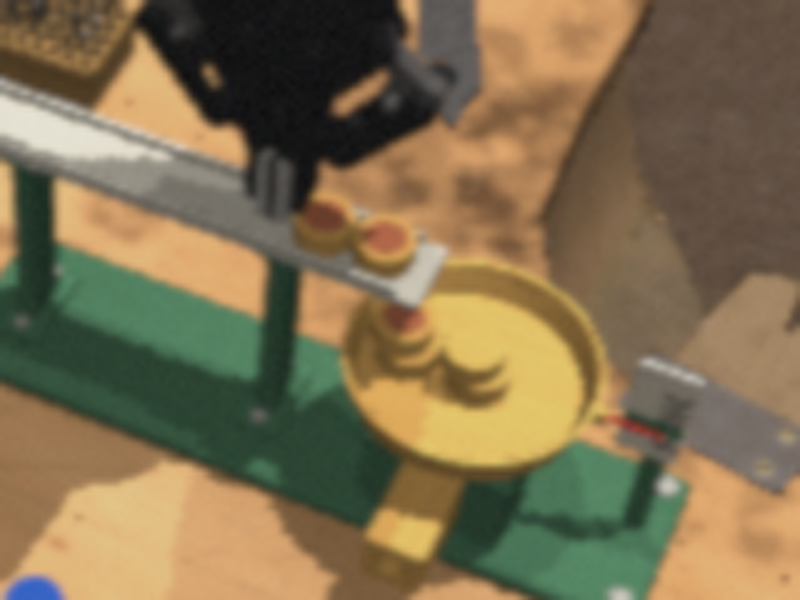

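Four blanks are in the pan, stacked in pairs at (405,330) and (475,365), and two remain in the trough. I'll back off and measure the pointer.

move_arm:
  gripper: [0,0,0,0,0]
  xyz:
    - [0,0.5,0]
    - [0,1.2,0]
    - [0,1.5,-2]
    - [0,1.5,-5]
    - [0,1.5,-8]
  twist: [0,0,0,0,0]

```text
t: 21.15
eef_pos: [0.6166, 0.0528, 0.292]
tool_rot: [-0.001, -0.095, 0.995, 0.0]
contact_force: [0.5, -0.3, 0.4]
gripper_width: -0.0
```

move_arm:
  gripper: [0,0,0,0,0]
  xyz:
    - [0,0,0]
    - [0,0,0]
    - [0,0,0]
    - [0,0,0]
    - [0,0,0]
  twist: [0,0,0,0,0]

```text
t: 21.57
eef_pos: [0.6168, 0.0514, 0.2905]
tool_rot: [-0.001, -0.095, 0.996, 0.0]
contact_force: [-0.4, -0.0, 0.0]
gripper_width: 0.002
```

```bash
python3 st.py 22; python3 - <<'E'
from h import *
ims=[cv2.resize(cv2.imread('pics/x%s.png'%n)[195:240,350:375],(200,360),interpolation=cv2.INTER_NEAREST) for n in (12,19,21,22)]
cv2.imwrite('pics/pp3.png',np.hstack(ims))
snap('side','s22.png')
print('pin',[(sc(r['centre']),round(r['p'],2)) for c in('side','scene') for r in spot_point('lock_pin',c)])
for q in('solder_tin','burr_block','loupe'): print(q,[np.round(r['centre'],3) for r in spot_point(q,'scene')][:1])
for n in (12,19,21,22):
    im=cv2.imread('pics/x%s.png'%n).astype(float)
    w=np.clip(im[...,2]-np.maximum(im[...,1],im[...,0])-40,0,None); w[:205]=0;w[235:]=0
    r=np.array([(w[:,c]*np.arange(384)).sum()/max(w[:,c].sum(),1e-9) for c in range(356,362)])
    if n==12:r0=r
    print(n,np.round((r-r0)/.3355,1))
E
```

```text
21.6167 scale [-0.0013  0.1047  0.2907] [-0.2159  0.1098 -0.5271]
scene [(-0.004, 0.087, 0.57), (0.025, 0.078, 0.4), (0.03, 0.08, 0.5), (0.043, 0.134, 0.55), (0.07, 0.133, 0.47)]
pin [(array([0.1588, 0.2761, 0.    ]), 0.54), (array([-0.1041, -0.0015,  0.0044]), 0.18), (array([-0.1778, -0.0021,  0.0088]), 0.85)]
solder_tin [array([ 0.443,  0.153, -0.004])]
burr_block [array([0.744, 0.253, 0.003])]
loupe [array([0.582, 0.327, 0.002])]
12 [0. 0. 0. 0. 0. 0.]
19 [16.1 16.3 16.4 15.7 16.6 15.7]
21 [21.  20.6 20.5 20.3 20.  21.2]
22 [21.1 20.5 20.5 20.3 19.6 21.4]
```

View pics/c22.png

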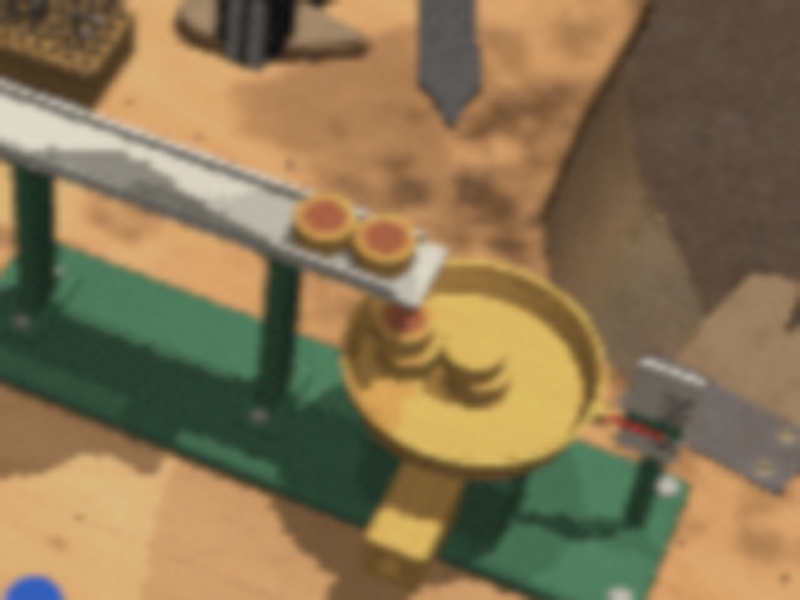

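View pics/pp3.png

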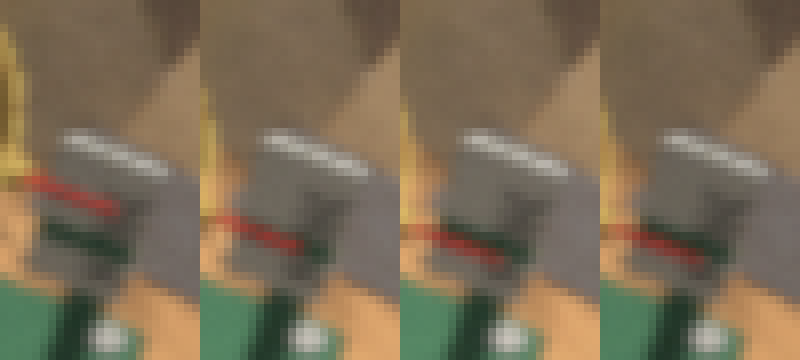

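View pics/s22.png

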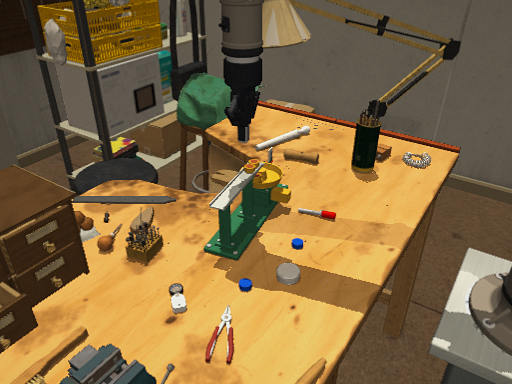

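The pin lies at (318,214) in the side view, and the bystanders are unmoved. The two spare blanks are still in the trough. In the scene view the pointer sits low on the band, which could be parallax, since it stands in front of the plate. I'll cross-check the sink independently from the pan rim's shift in two cameras.

```bash
python3 - <<'E'
from h import *
def shift(a,b,box,name):
    A=cv2.imread(a,0).astype(np.float32);B=cv2.imread(b,0).astype(np.float32)
    x0,y0,x1,y1=box;t=A[y0:y1,x0:x1];R=B[y0-12:y1+14,x0-10:x1+10]
    up=8;t=cv2.resize(t,None,fx=up,fy=up,interpolation=cv2.INTER_CUBIC);R=cv2.resize(R,None,fx=up,fy=up,interpolation=cv2.INTER_CUBIC)
    m=cv2.matchTemplate(R,t,cv2.TM_CCOEFF_NORMED);_,v,_,l=cv2.minMaxLoc(m)
    print(name,'shift',l[0]/up-10,l[1]/up-12,'score',round(v,2))
for c,a,b in (('scene','pics/x12.png','pics/x22.png'),('side','pics/s10.png','pics/s22.png')):
    d=read_camera(c)
    for ang in (0,-60,-90,-120,180,150):
        P=lambda s:proj(d,wd((.0545*np.cos(np.radians(ang)),.0545*np.sin(np.radians(ang)),.111-s)))
        q=P(0);dd=P(.020)-q
        u,v=np.round(q).astype(int)
        shift(a,b,(u-6,v-5,u+7,v+6),'%s %d px%s per20mm %s'%(c,ang,q.round(),dd.round(2)))
E
```

```text
scene 0 px[335. 186.] per20mm [-1.35  6.23] shift 1.0 7.0 score 0.93
scene -60 px[352. 203.] per20mm [-1.7   6.15] shift -1.75 6.0 score 0.95
scene -90 px[351. 213.] per20mm [-1.72  6.08] shift -1.5 6.0 score 0.91
scene -120 px[343. 222.] per20mm [-1.6   6.03] shift -1.5 6.625 score 0.82
scene 180 px[316. 223.] per20mm [-1.11  6.01] shift -1.125 6.0 score 0.99
scene 150 px[304. 216.] per20mm [-0.89  6.06] shift 0.0 7.125 score 0.96
side 0 px[240. 161.] per20mm [0.11 7.08] shift 6.625 0.875 score 0.65
side -60 px[257. 155.] per20mm [-0.06  6.96] shift -7.0 7.875 score 0.54
side -90 px[268. 156.] per20mm [-0.16  6.97] shift -0.25 7.125 score 0.71
side -120 px[277. 159.] per20mm [-0.24  7.03] shift -0.25 7.25 score 0.9
side 180 px[281. 169.] per20mm [-0.29  7.23] shift -0.125 7.25 score 0.92
side 150 px[274. 174.] per20mm [-0.23  7.32] shift -0.375 7.625 score 0.86
```

Both cameras put the rim's sink at about 20–20.8 mm, and the pointer's shift gives about 20.6 mm. That is well inside 17.5–24.5, and the arm is clear. Handing in.

```bash
python3 -c "
from station import *
print(hand_in(), get_obs()['t'])"
```

```text
the job is handed in; nothing more can be done
the job is handed in; nothing more can be done
```

I drew the lock pin, laid it on the bench and pushed four blanks into the pan one at a time, leaving two in the trough. The job is handed in, and no verdict was reported.

- **Lock pin:** I drew it straight out with about 3 N at the wrist and set it down about 178 mm from the pan's centre. The moves offered no way to tilt the tool, so I gripped the handle's outer end with the tool vertical instead of leaning back.
- **Sink of the pan:** After three blanks it read about 16.1 mm, just below the band. After the fourth it settled at about 20.6 mm from the pointer's shift. The rim's shift gave roughly 20–21 mm in both cameras on the clean matches; a few poor matches were discarded.
- **A reading that disagreed:** By eye in the scene picture, the pointer looks near the lower edge of the band. I put this down to parallax, because the pointer seems to stand a few millimetres in front of the plate.
- **Pan contents:** The four blanks lie in two stacks of two, and none spilled.
- **Last checks:** The tin, burr block and loupe read within about 4 mm of their starting positions. The arm was raised about 8 cm clear of everything. The networks misread the pin once in the side view, but the scene view placed it correctly on the bench.

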